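Pack the painted tile into the grooved case

ROBOT

A 6-joint arm with a two-finger parallel gripper is mounted at the origin on the work surface. World frame = base frame: x ahead of the robot, y to its left, z up, the work surface at z = 0. Lengths are in mm, angles in rad, forces in N, time in s.
With the tool pointing down it reaches from about 350 to 950 mm from the base axis. Payload 17.4 kg.
Tool frame: the origin (TCP) lies at the very end of the fingers, on their centre line; the grasp point (between the pads) lies 19 mm behind it; z points along the fingers, y is the line along which they close (so a half turn about z gives the same grasp; the last joint's range is limited). The gripper opens to 93 mm and grips with 3 to 60 N. Pads are 15 mm wide; open, the fingers measure 128 mm over their backs; the gripper's body (75 mm by 188 mm) begins 65 mm behind the grasp point.
Start: joints at [-1.206, 0.116, 1.442, -0, 1.584, -0.038], TCP at [264.589, -620.987, 218.646] pointing down, gripper open.
Joint ranges: [-2.83, 2.83], [-0.83, 2.19], [0.07, 2.5], [-1.14, 4.28], [0.01, 3], [-2.97, 2.97]. Speed limits (rad/s): [1.89, 1.89, 2.22, 3.14, 3.14, 3.14].

INTERFACE

Orientations are given as a unit quaternion [w, x, y, z].
In Python, from rig import state, read_camera, sign_off, find_in gives the robot as it stands.
- The arm moves only by the shell command python3 -m pendant 'ROWS' [OPENING] [FORCE]. ROWS is JSON, a list that holds one entry, the list of rows, each a list of 6 numbers: the shift along the tool's x, y, z in mm, then the turn, a rotation vector about the tool's x, y, z in rad. A call has 1 to 12 rows; each row shifts and turns the commanded pose from where the row before left it, along the tool's axes as they then stand; what a row does not reach is not made up. A row lasts 1/10 s, in which the tool goes at most 50 mm and 8.59 degrees, less where a joint would pass 70% of its speed; a pose out of reach is approached as far as the arm can. A call with a gripper value outside its range is refused whole. OPENING is the closure, from 0 (fully open) to 1 (shut), set as the call begins (- or left out, the last holds). The fingers move at their own pace and stop on an object; FORCE is the grip in N (left out, the last holds). Time passes only in rows, so rows that do not move let the fingers close. It gives the time, the measured TCP pose, the force, the opening and the grip force at its end, in the units of the state.
- state(): the state, without advancing time (a new reading comes with each control period).
- read_camera(name): name is "scene" or "top"; returns a dict with "color" (384x512x3 uint8, blue, green, red), "fx", "fy", "cx", "cy" (pixels), "R" (3x3) and "t" (3): a world point X has camera coordinates R X + t. Camera axes: x right, y down, z forward; pixel columns grow to the right and rows downward; lengths in mm; the calibration is good to about 2 mm. A picture is of the moment at which its call begins. There is no depth.
- sign_off(): hands the job in; it is judged then, once.
Trained networks look in the newest picture that a camera, given by its name, has taken for a name from the list of things; names that differ only in an ending like _2 or _b are one class to them, and where a whole thing is asked for, a point or a joint stands for the part that bears it (a point fixed in the world has none). Each returns a list of dicts, best first, with "p" (0 to 1); they miss things now and then, are a little off and sometimes report something else, mostly with a low value. They report only what shows in the picture. A call takes as long as a camera call. They do not tell look-alikes from the thing itself.
- find_in(name, camera): "pixel" ([column, row] in pixels, amid what is visible of it).
The state is a dict: "time": time; "qpos": joint angles; "joint_velocities": joint speeds; "effort": joint torques, N m; "position": TCP position; "tcp_rot": TCP orientation; "force": force on the tool from outside, world axes, zero at the start; "moment": the same for the moment, N m; "finger_gap": finger opening in mm; "gripper_force": force on a finger pad.
Only numpy, scipy, OpenCV 4.12 (cv2) and the standard library are available. Lean on these libraries where they do the work, as an engineer would, in place of code of your own. Each camera call takes 0.05 s, during which the arm holds its last target. There are 200 camera calls.

TASK

Take the painted tile from the little wooden easel and slide it, painted face up like its neighbours, into the one empty groove of the tipped packing case, then press it down past the groove's springs, firmly, until it stops dead on the cork at the bottom. Glazed edges chip: do not ram it, and leave the packed tiles, the glaze bowl and the brush jar where they are.

Things in the scene. Friction and masses are not known exactly. Their poses are not given: they have to be found in the camera images.
- tile: The tile to pack: square glazed ceramic tile, 100 x 100 x 10 mm, about 220 g, on the easel. Origin: middle of its foot edge (the bottom edge, halfway through the thickness). z runs up the tile to its top edge, 100 mm away; x is the normal of the painted face (white with a blue pattern), y runs along the foot edge.
- tile_face (a point): The middle of the tile's painted face (5 mm in x and 50 mm in z from the tile's origin); axes as the tile's.
- easel: Small fixed wooden easel, 110 mm wide, foot board from 85 mm behind (-x) to 41 mm before (+x) its origin, which lies on the bench under the ledge's middle. The tile leans 20 degrees from vertical on it, its top towards -x, its painted face to +x and up. Two struts behind the tile, 14 mm wide, 36 mm either side of its middle, reach 76 mm up the tile.
- easel_ledge (a point): Middle of the easel's ledge, 34 mm above the bench, where the tile's foot stands; z runs up the leaning tile, x out of its painted face. A lip before the tile stands 7 mm above the ledge. A cross bar behind the struts reaches 41 mm up z; above it the tile's back is free between the struts (58 mm), and its top 24 mm are free over the whole width.
- case: Fixed wooden packing case with four parallel grooves, tipped back 30 degrees on a cradle, its mouth up and towards its own -x. Origin on the bench, 43 mm below the middle of the empty groove's floor. 126 mm wide (y), from 82 mm behind (-x) to 80 mm before (+x) its origin; its rim reaches 153 mm above the bench, the packed tiles 156 mm.
- slot (a point): The empty groove: middle of its floor. z runs up the groove to its mouth, 30 degrees from vertical; x is the normal of its plane (up and away from the robot), y runs across its width. It is 11.8 mm thick (x) and 102 mm wide (y). A tile that is home has its origin here, within the 1 mm of play each way, and its x along this x.
- slot_mouth (a point): Middle of the empty groove's mouth, level with the rim, 88 mm up z from the groove's floor; axes as the slot's. Side boards and battens end here, with edges rounded to 2 mm. The battens reach 10 mm in from both sides; between them the case is open. A tile that is home stands 12 mm proud of the rim, level with its neighbours.
- leaf_left (a joint): Bowed steel leaf spring in the +y side of the empty groove: how far it is pressed back, in m (0 to 0.004). It lies 25 to 55 mm above the groove's floor, its crest at 40 mm; at rest the crest stands 3 mm into the 102 mm width.
- pad: Cork pad, 4 mm thick, that lines the floor of the case under all grooves; its origin and axes are the slot's, its top face is the grooves' floor. Pressed home, the tile stops dead on it.
- leaf_right (a joint): The same leaf spring in the -y side. Pushing the tile down between both leaves takes about 4 to 12 N along the groove, all the way to the floor; they hold the tile wherever it is let go, so it does not fall home by itself.
- packed1: Packed tile (same size and axes as the tile) in the groove next to the empty one, 24 mm away at -x of the slot, so 19 mm of free room from the slot's middle to its face; leave it in place.
- packed2: Packed tile in the groove on the other side, 24 mm away at +x of the slot; leave it in place.
- packed3: Packed tile in the last groove, 48 mm away at +x of the slot; leave it in place.
- glaze_bowl: Small loose terracotta bowl with blue glaze, 92 mm across, 42 mm high; origin under its middle. Leave it in place.
- brush_jar: Loose white jar with blue bands, 72 mm across, 95 mm high, with brushes that reach about 205 mm; origin under its middle. Leave it in place.
Not all that is in view belongs to the job. What is shaped like the tile but purple is not meant.

How it is judged:
By the outcome, as a careful person would: the job done as asked, in the order asked, and still so for the second after the job is handed in, with the robot touching nothing.
It also fails if it takes over 58 s, if anything falls off the work surface, if the arm or the gripper's body presses on something with over 40 N, if the wrist force passes 120 N, or if a joint passes its speed limit or range.

## Working session

There is one attempt and no reset: what is moved stays moved. The work goes in short steps, Python scripts to look and compute and a shell command to move; the robot and the scene stay as the last step left them, time stands still between calls to the robot, and variables do not carry over. Pictures are saved under pics/ and viewed, at most 10 in all, crops included, and the job is handed in when it is done.

```bash
mkdir -p pics; ls; python3 - <<'E'
from rig import *
import cv2
s=state();print({k:s[k] for k in('time','position','tcp_rot','force','finger_gap')})
for c in('scene','top'):
    d=read_camera(c);cv2.imwrite(f'pics/{c}0.png',d['color']);print(c,d['fx'],d['fy'],d['cx'],d['cy'],d['R'],d['t'])
    for n in('tile','tile_face','easel','easel_ledge','case','slot','slot_mouth','packed1','packed2','packed3','glaze_bowl','brush_jar'):
        print(n,[([round(x) for x in r['pixel']],round(r['p'],2)) for r in find_in(n,c)][:4])
E
```

```text
pics
{'time': 0.0, 'position': array([ 264.52077416, -620.77299247,  217.90255006]), 'tcp_rot': array([-5.75883384e-04,  9.79783576e-01,  2.00059499e-01, -1.00020413e-04]), 'force': array([ 0.28880865, -0.02987981,  0.10939421]), 'finger_gap': 93.22723967764581}
scene 426.30856963359207 426.30856963359207 258.69260976018495 189.64521651276974 [[-0.50720184  0.8616699  -0.01647057]
 [ 0.70266742  0.40239215 -0.5868041 ]
 [-0.4990038  -0.30920146 -0.8095614 ]] [ 243.24671379 -387.4077721  1421.18070057]
tile [([326, 198], 0.86), ([265, 188], 0.6)]
tile_face [([324, 200], 0.78), ([263, 188], 0.64)]
easel [([319, 220], 0.9)]
easel_ledge [([318, 223], 0.59), ([216, 225], 0.49)]
case [([179, 163], 0.72)]
slot [([178, 164], 0.83)]
slot_mouth [([180, 165], 0.67)]
packed1 [([171, 140], 0.9), ([184, 128], 0.67)]
packed2 [([171, 140], 0.9), ([184, 128], 0.67)]
packed3 [([171, 140], 0.9), ([184, 128], 0.67)]
glaze_bowl [([217, 224], 0.61), ([177, 162], 0.56)]
brush_jar [([391, 285], 0.88)]
top 441.10848811257864 441.10848811257864 264.1840462883836 198.24400814579712 [[-0.10980588 -0.99395066  0.00217997]
 [-0.96291722  0.10583318 -0.24817287]
 [ 0.24644087 -0.02934997 -0.96871331]] [141.28821102 603.92483511 947.67183944]
tile [([206, 244], 0.91), ([283, 236], 0.65)]
tile_face [([282, 236], 0.95), ([208, 245], 0.66)]
easel []
easel_ledge [([209, 254], 0.61)]
case [([364, 194], 0.95)]
slot [([364, 193], 0.7)]
slot_mouth [([366, 190], 0.98)]
packed1 [([380, 187], 0.94), ([390, 216], 0.86), ([385, 202], 0.65)]
packed2 [([380, 187], 0.94), ([390, 216], 0.86), ([385, 202], 0.65)]
packed3 [([380, 187], 0.94), ([390, 216], 0.86), ([385, 202], 0.65)]
glaze_bowl [([285, 166], 0.96)]
brush_jar [([108, 202], 0.89)]
```

```bash
python3 - <<'E'
import cv2
a=cv2.imread('pics/scene0.png')[80:340,120:460];cv2.imwrite('pics/sc1.png',cv2.resize(a,(784,600),interpolation=cv2.INTER_CUBIC))
a=cv2.imread('pics/top0.png')[110:310,170:436];cv2.imwrite('pics/tp1.png',cv2.resize(a,(798,600),interpolation=cv2.INTER_CUBIC))
E
```

```text
(no output)
```

View pics/sc1.png

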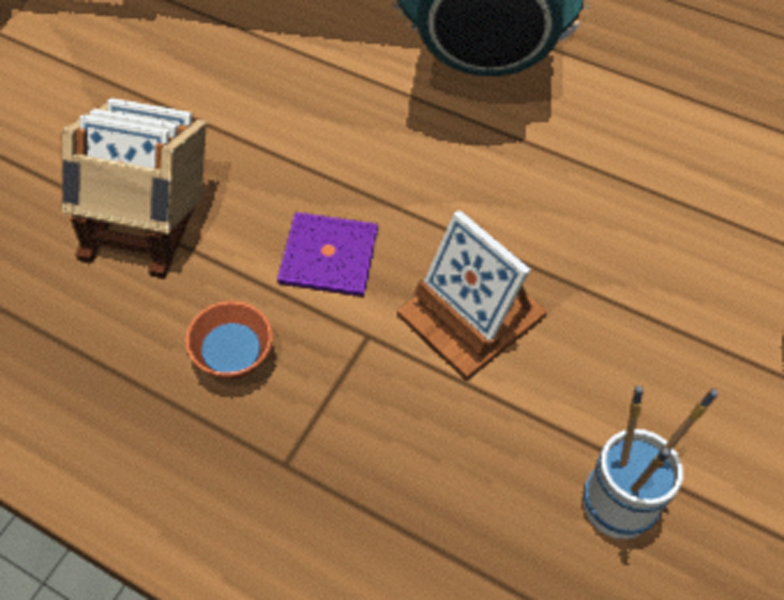

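View pics/tp1.png

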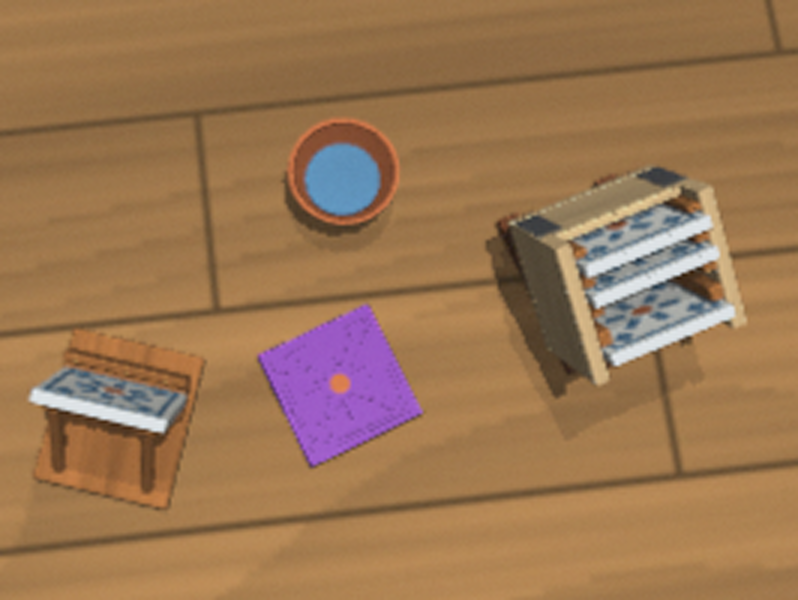

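The candidates for the tile are the white-and-blue one on the easel (scene 324,200 / top 207,245) and the flat purple one (scene 263,188 / top 283,236). The crops show the one on the easel is white with a blue pattern and stands on the ledge, so that is the tile. In the top view the empty groove lies between the packed tile nearest the robot and the other two. Next I'll enlarge the case to fit its pose.

```bash
python3 - <<'E'
import cv2
a=cv2.imread('pics/scene0.png')[116:206,138:222];cv2.imwrite('pics/sc2.png',cv2.resize(a,None,fx=6,fy=6,interpolation=cv2.INTER_CUBIC))
a=cv2.imread('pics/top0.png')[160:250,330:425];cv2.imwrite('pics/tp2.png',cv2.resize(a,None,fx=6,fy=6,interpolation=cv2.INTER_CUBIC))
E
```

```text
(no output)
```

View pics/sc2.png

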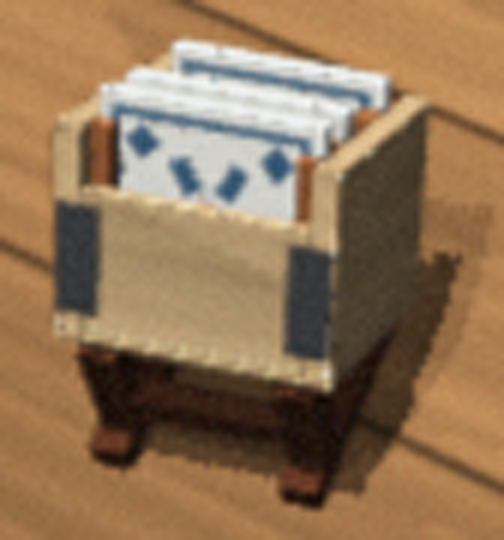

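View pics/tp2.png

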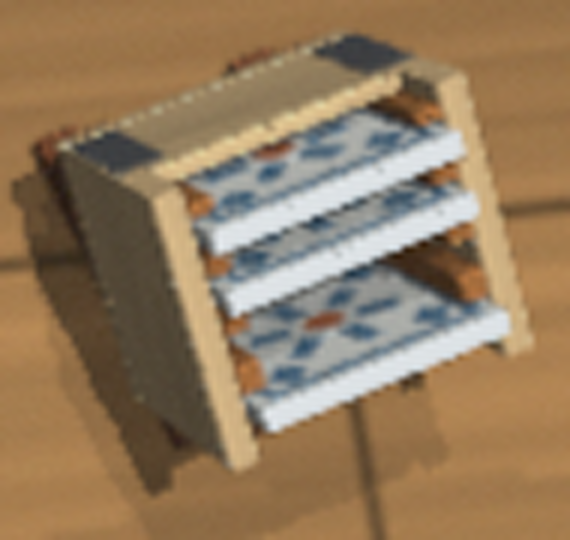

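```bash
cat > h.py <<'E'
import numpy as np,cv2
from scipy.optimize import least_squares,minimize
from scipy.spatial.transform import Rotation as Ro
K={}
def proj(d,P):
    c=np.atleast_2d(P)@np.array(d['R']).T+np.array(d['t']);return np.c_[c[:,0]/c[:,2]*d['fx']+d['cx'],c[:,1]/c[:,2]*d['fy']+d['cy']]
def frame(x,y,z,yaw,tilt): # tilt back: z towards -x
    R=Ro.from_euler('z',yaw).as_matrix()@Ro.from_euler('y',-tilt).as_matrix();return R,np.array([x,y,z])
def box(x0,x1,z0,z1,w=50): return np.array([[x,y,z] for x in(x0,x1) for y in(-w,w) for z in(z0,z1)])
def hullmask(pts,shape,off,s=4):
    m=np.zeros((shape[0]*s,shape[1]*s),np.uint8);h=cv2.convexHull(((pts-off+.5)*s*16-8*0).astype(np.int32)).astype(np.int32)
    cv2.fillPoly(m,[h],255,shift=4);return cv2.resize(m,(shape[1],shape[0]),interpolation=cv2.INTER_AREA)/255.
E
cat > fit.py <<'E'
from h import *
from rig import *
C={c:read_camera(c) for c in('top','scene')}
T=[(2,-5,50,216,253),(2,-5,-50,465,153),(2,5,50,207,230),(2,5,-50,459,130),(1,-5,50,233,314),(1,-5,-50,479,216),(1,5,50,220,290),(1,5,-50,472,192),(-1,-5,50,273,431),(-1,-5,-50,510,332),(-1,5,50,258,408),(-1,5,-50,505,308)]
S=[(2,-5,-50,102,83),(2,-5,50,330,123),(1,-5,-50,128,67),(-1,-5,-50,175,40),(-1,-5,50,390,75)]
def res(p,bz=0):
    R,t=frame(p[0],p[1],43,p[2],np.pi/6);o=[]
    for c,L,off in(('top',T,(330,160)),('scene',S,(138,116))):
        P=np.array([R@[24*k+x,y,100]+t for k,x,y,_,_ in L]);q=np.array([[u,v] for *_,u,v in L])/6-.5+1/12+off
        o.append((proj(C[c],P)-q))
    return np.vstack(o)
f=least_squares(lambda p:res(p).ravel(),[550,-200,0.3],loss='soft_l1');print('case',f.x,np.degrees(f.x[2]));print(res(f.x).round(1).tolist())
# tile by silhouette
M={}
for c,(x0,y0,x1,y1) in{'top':(170,220,250,265),'scene':(295,165,355,232)}.items():
    a=C[c]['color'][y0:y1,x0:x1].astype(int);m=((a[...,0]>a[...,2]-12)&(a.sum(2)>150)).astype(np.uint8)
    n,l,s,_=cv2.connectedComponentsWithStats(m);m=(l==1+np.argmax(s[1:,4])).astype(np.uint8);m=cv2.morphologyEx(m,cv2.MORPH_CLOSE,np.ones((7,7)));M[c]=(m,np.array([x0,y0]));print(c,m.sum())
def cost(p,each=False):
    R,t=frame(p[0],p[1],34,p[2],np.radians(20));e=[]
    # origin of tile on ledge
    for c,(m,off) in M.items():
        B=np.vstack([box(-5,5,8,100)]) 
        e.append(np.abs(hullmask(proj(C[c],B@R.T+t),m.shape,off)-m).sum())
    return e if each else sum(e)
b=min((minimize(cost,[x,y,w],method='Nelder-Mead',options=dict(initial_simplex=[[x,y,w],[x+15,y,w],[x,y+15,w],[x,y,w+.15]])) for x in(470,) for y in(90,140) for w in(-.3,0)),key=lambda r:r.fun)
print('tile',b.x,np.degrees(b.x[2]),cost(b.x,True))
for n,c in(('glaze_bowl','top'),('brush_jar','top'),('slot_mouth','top')):
    d=C[c];u=find_in(n,c)[0]['pixel'];r=np.array(d['R']).T@[(u[0]-d['cx'])/d['fx'],(u[1]-d['cy'])/d['fy'],1];o=-np.array(d['R']).T@d['t'];print(n,o+r*(30-o[2])/r[2])
E
python3 fit.py
```

```text
case [ 5.90772817e+02 -1.82303897e+02  2.77969697e-01] 15.926490474266767
[[-0.3, 0.2], [-0.0, -0.1], [-0.0, -0.1], [-0.1, -0.4], [-0.2, 0.1], [0.2, -0.5], [0.7, -0.1], [0.3, -0.7], [-1.2, 0.1], [0.1, -0.3], [0.1, -0.1], [-0.1, -0.3], [0.6, -0.8], [-0.0, -0.6], [0.4, -0.6], [0.4, -0.6], [-0.1, -0.1]]
top 627
scene 1320
tile [4.8e+02 4.0e+01 2.0e-01] 11.459155902616455 [np.float64(627.0), np.float64(1320.0)]
glaze_bowl [703.0594532   11.47600505  30.        ]
brush_jar [651.59017242 444.42644222  30.        ]
slot_mouth [ 620.68064539 -176.64860944   30.        ]
```

```bash
sed -i 's/for x in(470,) for y in(90,140) for w in(-.3,0)/for x in(500,530) for y in(170,210) for w in(-.3,0)/' fit.py
cat >> fit.py <<'E'
A=[]
R,t=frame(b.x[0],b.x[1],34,b.x[2],np.radians(20));R2,t2=frame(f.x[0],f.x[1],43,f.x[2],np.pi/6)
for c,(x0,y0) in{'top':(160,170),'scene':(138,116)}.items():
    im=cv2.resize(C[c]['color'][y0:y0+130,x0:x0+266],None,fx=3,fy=3,interpolation=cv2.INTER_CUBIC) if 1 else 0
    for RR,tt,B in[(R,t,box(-5,5,0,100))]+[(R2,t2+R2@[24*k,0,0],box(-5,5,0,100)) for k in(-1,1,2)]:
        q=((proj(C[c],B@RR.T+tt)-[x0,y0]+.5)*3-.5)
        for i in range(8):
            for j in range(i):
                if bin(i^j).count('1')==1: cv2.line(im,*[tuple((q[k]*8).round().astype(int).tolist()) for k in(i,j)],(0,0,255),1,cv2.LINE_AA,3)
    A.append(im[:300])
cv2.imwrite('pics/ov.png',np.vstack(A))
E
python3 fit.py | tail -5
```

```text
scene 1318
tile [ 5.44392722e+02  2.08543662e+02 -3.44868506e-01] -19.759509855964154 [np.float64(51.61568627450981), np.float64(113.17254901960786)]
glaze_bowl [703.09802447  14.2135598   30.        ]
brush_jar [660.12492136 442.29446255  30.        ]
slot_mouth [ 614.08224825 -176.52166346   30.        ]
```

View pics/ov.png

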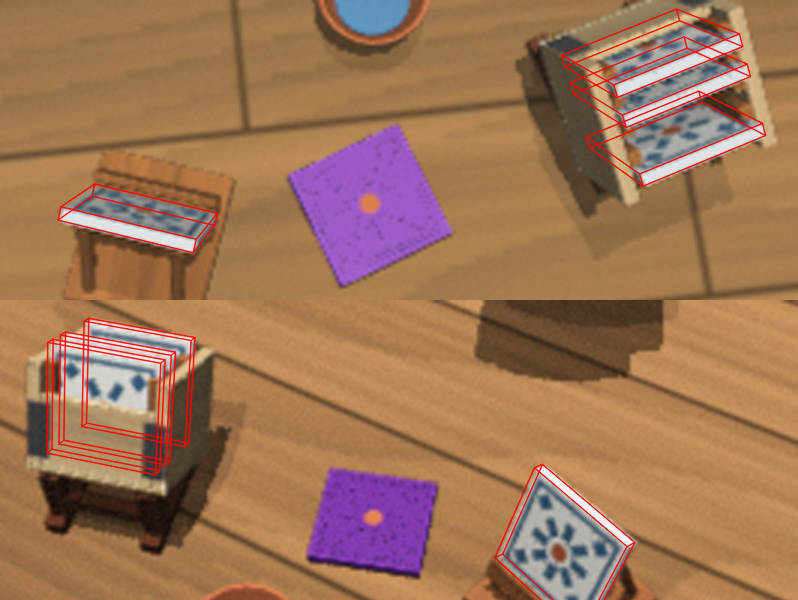

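```bash
cat >> h.py <<'E'
TILE=(544.4,208.5,34,-0.3449,np.radians(20)); SLOT=(590.8,-182.3,43,0.2780,np.pi/6)
def tool(F,p,roll=0): # TCP at p in frame F, tool z=-frame z, tool y=frame x
    R,t=frame(*F);return R@np.array([[0,1,0],[1,0,0],[0,0,-1]]).T@Ro.from_euler('z',roll).as_matrix(),R@np.array(p,float)+t
def cur():
    from rig import state
    s=state();q=s['tcp_rot'];return Ro.from_quat([*q[1:],q[0]]).as_matrix(),np.array(s['position']),s
def rel(R,p):
    C,c,s=cur();w=Ro.from_matrix(C.T@R).as_rotvec();print('t',s['time'],'shift before-turn',(C.T@(p-c)).round(2),'after-turn',(R.T@(p-c)).round(2),'turn',w.round(4),'deg',np.degrees(np.linalg.norm(w)).round(1),'F',s['force'].round(1),'gap',s['finger_gap'],'p',c.round(1),'target',p.round(1),'q',np.round(s['qpos'],2))
E
python3 -c "
from h import *
rel(*tool(TILE,[0,0,170]));rel(*tool(TILE,[0,0,73]))"
```

```text
t 1.8 shift before-turn [ 539.94 -692.96   24.9 ] after-turn [875.26 -79.22  -2.34] turn [-0.3291  0.1436 -0.8146] deg 51.0 F [-1.1  0.4 -0.4] gap 92.69075600155409 p [ 264.6 -621.   218.6] target [489.7 228.2 193.7] q [-1.21  0.12  1.44 -0.    1.58 -0.04]
t 1.8 shift before-turn [ 564.27 -670.41  116.05] after-turn [875.26 -79.22  94.66] turn [-0.3291  0.1436 -0.8146] deg 51.0 F [-1.1  0.4 -0.4] gap 92.69075600155409 p [ 264.6 -621.   218.6] target [520.9 216.9 102.6] q [-1.21  0.12  1.44 -0.    1.58 -0.04]
```

```bash
python3 -m pendant '[[[25,-32,-5,0,0,0],[25,-32,-5,0,0,0],[25,-32,-5,0,0,0],[25,-32,-5,0,0,0],[25,-32,-5,0,0,0],[25,-32,-5,0,0,0],[25,-32,-5,0,0,0],[25,-32,-5,0,0,0],[25,-32,-5,0,0,0],[25,-32,-5,0,0,0],[25,-32,-5,0,0,0],[25,-32,-5,0,0,0]]]' 0.5 30
python3 -m pendant '[[[24,-31,0,0,0,0],[24,-31,0,0,0,0],[24,-31,0,0,0,0],[24,-31,0,0,0,0],[24,-31,0,0,0,0],[24,-31,0,0,0,0],[24,-31,0,0,0,0],[24,-31,0,0,0,0],[24,-31,0,0,0,0],[24,-31,0,0,0,0]]]'
python3 -m pendant '[[[0,0,0,-0.047,0.0205,-0.1164],[0,0,0,-0.047,0.0205,-0.1164],[0,0,0,-0.047,0.0205,-0.1164],[0,0,0,-0.047,0.0205,-0.1164],[0,0,0,-0.047,0.0205,-0.1164],[0,0,0,-0.047,0.0205,-0.1164],[0,0,0,-0.047,0.0205,-0.1164],[0,0,0,0,0,0],[0,0,0,0,0,0]]]'
python3 -c "
from h import *
rel(*tool(TILE,[0,0,140]));rel(*tool(TILE,[0,0,73]))"
```

```text
time: 3.0
position: [390.0, -148.5, 279.1]
tcp_rot: [0.0, 0.98, 0.2, 0.0]
force: [-0.0, 0.8, -0.4]
finger_gap: 46.3
gripper_force: 0.0
time: 4.0
position: [489.4, 230.9, 278.8]
tcp_rot: [-0.0, 0.98, 0.2, 0.0]
force: [0.1, 1.0, -0.6]
finger_gap: 46.7
gripper_force: 0.0
time: 4.9
position: [489.1, 229.2, 278.9]
tcp_rot: [0.141, 0.806, 0.565, 0.1]
force: [0.4, -0.7, 0.2]
finger_gap: 46.6
gripper_force: 0.0
t 4.9 shift before-turn [ -0.87 -28.17 110.37] after-turn [ -0.79 -28.29 110.34] turn [-0.0011  0.     -0.003 ] deg 0.2 F [ 0.4 -0.7  0.2] gap 46.62920582823971 p [489.1 229.2 278.9] target [499.3 224.7 165.6] q [ 0.54 -0.34  1.79 -0.27  1.47  0.88]
t 4.9 shift before-turn [ -0.87 -28.09 177.37] after-turn [ -0.79 -28.29 177.34] turn [-0.0011  0.     -0.003 ] deg 0.2 F [ 0.4 -0.7  0.2] gap 46.62920582823971 p [489.1 229.2 278.9] target [520.9 216.9 102.6] q [ 0.54 -0.34  1.79 -0.27  1.47  0.88]
```

```bash
python3 -m pendant '[[[-0.2,-7,27.5,0,0,0],[-0.2,-7,27.5,0,0,0],[-0.2,-7,27.5,0,0,0],[-0.2,-7,27.5,0,0,0],[0,0,15,0,0,0],[0,0,15,0,0,0],[0,0,0,0,0,-0.003],[0,0,0,0,0,0]]]'
python3 - <<'E'
from h import *
from rig import *
rel(*tool(TILE,[0,0,73]))
A=[]
for c in('top','scene'):
    d=read_camera(c);u=proj(d,[515,217,115])[0].astype(int)
    A.append(cv2.resize(d['color'][u[1]-50:u[1]+50,u[0]-65:u[0]+65],None,fx=6,fy=3*2,interpolation=cv2.INTER_CUBIC)[:, :390*2])
im=np.hstack([cv2.resize(a,(400,308)) for a in A]);cv2.imwrite('pics/g1.png',im)
E
```

```text
time: 5.7
position: [509.8, 221.1, 138.4]
tcp_rot: [0.142, 0.805, 0.567, 0.1]
force: [0.3, 0.2, -0.1]
finger_gap: 46.5
gripper_force: 0.0
t 5.7 shift before-turn [-0.19 -1.09 37.66] after-turn [-0.18 -1.09 37.66] turn [ 0.0001 -0.0002  0.0023] deg 0.1 F [ 0.3  0.2 -0.1] gap 46.46167699838803 p [509.8 221.1 138.4] target [520.9 216.9 102.6] q [ 0.5  -0.26  1.96 -0.28  1.22  0.91]
```

View pics/g1.png

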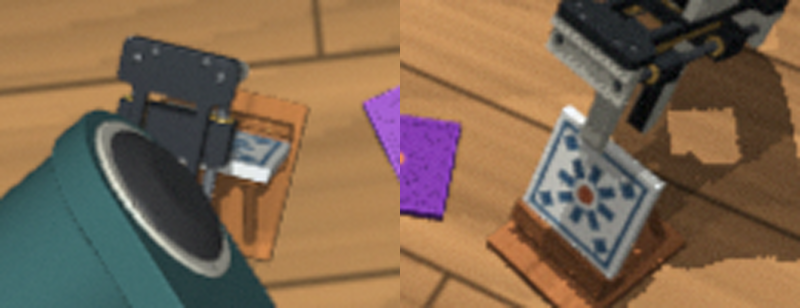

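The open fingers straddle the tile's top edge at its middle: in the scene crop the front finger is at (598,130). I'll go down and grip.

```bash
python3 -m pendant '[[[0,-1,9,0,0,0],[0,0,9,0,0,0],[0,0,9,0,0,0],[0,0,5,0,0,0],[0,0,5,0,0,0],[0,0,0,0,0,0]]]'
python3 -m pendant '[[[0,0,0,0,0,0],[0,0,0,0,0,0],[0,0,0,0,0,0],[0,0,0,0,0,0],[0,0,0,0,0,0],[0,0,0,0,0,0],[0,0,0,0,0,0],[0,0,0,0,0,0]]]' 1 40
```

```text
time: 6.4
position: [520.3, 216.9, 101.6]
tcp_rot: [0.142, 0.805, 0.568, 0.099]
force: [-0.3, -0.7, -0.2]
finger_gap: 46.0
gripper_force: 0.0
time: 7.2
position: [520.3, 217.2, 102.5]
tcp_rot: [0.142, 0.805, 0.568, 0.1]
force: [-1.5, 0.6, 1.8]
finger_gap: 9.6
gripper_force: 40.0
```

```bash
python3 -m pendant '[[[0,0,-5,0,0,0],[0,0,-10,0,0,0],[0,0,-20,0,0,0],[0,0,-30,0,0,0],[0,0,-30,0,0,0],[0,0,-30,0,0,0],[0,0,-30,0,0,0],[0,0,0,0,0,0]]]'
python3 - <<'E'
from h import *
rel(*tool(SLOT,[0,0,250]));rel(*tool(SLOT,[0,0,190]))
E
```

```text
time: 8.0
position: [470.4, 236.0, 253.0]
tcp_rot: [0.142, 0.804, 0.568, 0.103]
force: [0.7, -0.0, -2.3]
finger_gap: 10.1
gripper_force: 40.0
t 8.0 shift before-turn [-426.42  144.96   44.77] after-turn [-435.23 -104.19  -67.62] turn [-0.1642  0.2596 -0.5627] deg 36.7 F [ 0.7 -0.  -2.3] gap 10.140748328111432 p [470.4 236.  253. ] target [ 470.6 -216.6  259.5] q [ 0.57 -0.37  1.86 -0.28  1.44  0.92]
t 8.0 shift before-turn [-409.21  149.92  102.03] after-turn [-435.23 -104.19   -7.62] turn [-0.1642  0.2596 -0.5627] deg 36.7 F [ 0.7 -0.  -2.3] gap 10.140748328111432 p [470.4 236.  253. ] target [ 499.4 -208.4  207.5] q [ 0.57 -0.37  1.86 -0.28  1.44  0.92]
```

```bash
python3 -m pendant '[[[0,0,0,-0.0274,0.0433,-0.0938],[0,0,0,-0.0274,0.0433,-0.0938],[0,0,0,-0.0274,0.0433,-0.0938],[0,0,0,-0.0274,0.0433,-0.0938],[0,0,0,-0.0274,0.0433,-0.0938],[0,0,0,-0.0274,0.0433,-0.0938]]]'
python3 -m pendant '[[[-20,-5,-3,0,0,0],[-40,-9.5,-6.2,0,0,0],[-40,-9.5,-6.2,0,0,0],[-40,-9.5,-6.2,0,0,0],[-40,-9.5,-6.2,0,0,0],[-40,-9.5,-6.2,0,0,0],[-40,-9.5,-6.2,0,0,0],[-40,-9.5,-6.2,0,0,0],[-40,-9.5,-6.2,0,0,0],[-40,-9.5,-6.2,0,0,0],[-40,-9.5,-6.2,0,0,0],[-15,-4,-3,0,0,0]]]'
python3 -m pendant '[[[0,0,0,0,0,0],[0,0,0,0,0,0],[0,0,0,0,0,0]]]'
python3 - <<'E'
from h import *
rel(*tool(SLOT,[0,0,190]))
E
```

```text
time: 8.6
position: [470.2, 234.9, 247.0]
tcp_rot: [0.155, 0.581, 0.773, 0.204]
force: [-1.1, 1.1, -3.1]
finger_gap: 9.5
gripper_force: 40.0
time: 9.8
position: [469.5, -220.7, 254.9]
tcp_rot: [0.154, 0.584, 0.771, 0.203]
force: [0.8, 0.1, -2.9]
finger_gap: 9.6
gripper_force: 40.0
time: 10.1
position: [470.3, -216.3, 256.1]
tcp_rot: [0.155, 0.582, 0.772, 0.204]
force: [-0.1, -0.3, -1.3]
finger_gap: 9.5
gripper_force: 40.0
t 10.1 shift before-turn [-0.28  2.23 57.17] after-turn [-0.35  1.89 57.18] turn [-0.0059  0.0013  0.0009] deg 0.3 F [-0.1 -0.3 -1.3] gap 9.490736904431811 p [ 470.3 -216.3  256.1] target [ 499.4 -208.4  207.5] q [-0.73 -0.48  1.96  0.44  1.38 -1.03]
```

```bash
python3 -m pendant '[[[-0.3,1.9,12,-0.006,0.001,0.001],[0,0,15,0,0,0],[0,0,15,0,0,0],[0,0,13,0,0,0],[0,0,0,0,0,0],[0,0,0,0,0,0]]]'
cat > look.py <<'E'
from h import *
from rig import *
import sys
z=float(sys.argv[1])
rel(*tool(SLOT,[0,0,z+73]))
C,c,_=cur();R,t=frame(*SLOT);print('tool in slot frame',(R.T@(c-t)).round(2))
A=[]
for cam in('top','scene'):
    d=read_camera(cam);cv2.imwrite(f'pics/{cam}_{sys.argv[2]}.png',d['color']);u=proj(d,R@[0,0,100]+t)[0].astype(int);x0,y0=u[0]-33,u[1]-45
    im=cv2.resize(d['color'][y0:y0+90,x0:x0+66],None,fx=6,fy=6,interpolation=cv2.INTER_CUBIC)
    if len(sys.argv)>3:
      Rt=C@np.array([[0,1,0],[1,0,0],[0,0,-1]]);tt=c-Rt@[0,0,73]
      B=box(-5,5,0,100);q=((proj(d,B@Rt.T+tt)-[x0,y0]+.5)*6-.5)
      for i in range(8):
        for j in range(i):
          if bin(i^j).count('1')==1: cv2.line(im,*[tuple((q[k]*8).round().astype(int).tolist()) for k in(i,j)],(0,0,255),1,cv2.LINE_AA,3)
    A.append(im)
cv2.imwrite(f'pics/L{sys.argv[2]}.png',np.hstack(A))
E
python3 look.py 118 a ov
```

```text
time: 10.7
position: [498.5, -209.4, 209.4]
tcp_rot: [0.156, 0.582, 0.771, 0.207]
force: [0.5, 0.8, -2.6]
finger_gap: 9.6
gripper_force: 40.0
t 10.7 shift before-turn [0.68 0.12 1.19] after-turn [0.68 0.12 1.19] turn [-0.0001  0.     -0.0005] deg 0.0 F [ 0.5  0.8 -2.6] gap 9.61082681641945 p [ 498.5 -209.4  209.4] target [ 499.  -208.5  208.4] q [-0.68 -0.42  2.    0.44  1.27 -1.02]
tool in slot frame [-1.2000e-01 -6.8000e-01  1.9219e+02]
```

View pics/La.png

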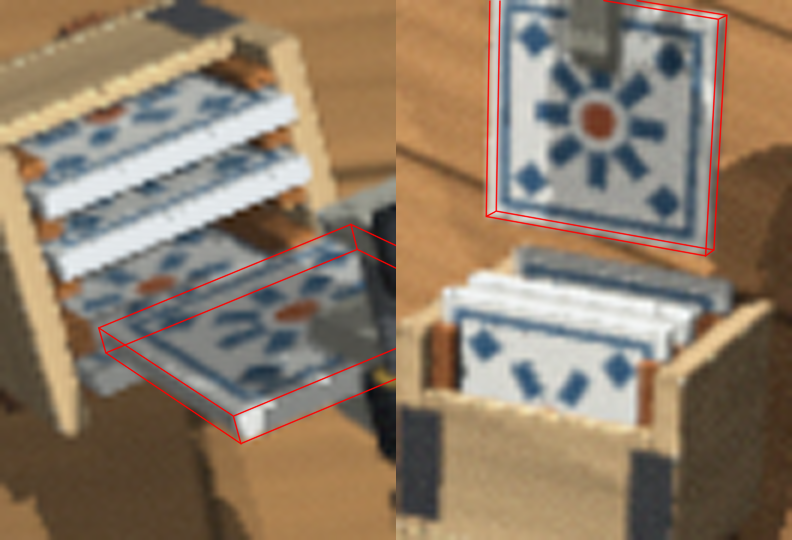

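```bash
cat > dots.py <<'E'
from h import *
from rig import *
import sys
C,c,_=cur();Rt=C@np.array([[0,1,0],[1,0,0],[0,0,-1]]);tt=c-Rt@[0,0,73]
Rs,ts=frame(*SLOT)
def dot(im,u,r=7):
    x0,y0=np.round(u).astype(int)-r;a=im[y0:y0+2*r+1,x0:x0+2*r+1].astype(float)
    s=np.clip((a[...,2]-a[...,0])/(a.sum(2)+1)-.12,0,None) ;g=np.mgrid[0:2*r+1,0:2*r+1]
    yy,xx=g;s=s*((yy-r)**2+(xx-r)**2<=r*r)
    return np.array([(s*xx).sum(),(s*yy).sum()])/s.sum()+[x0,y0],s.sum()
tag=sys.argv[1]
cal={}
for cam in('top','scene'):
    d=read_camera(cam)
    now=cv2.imread(f'pics/{cam}_{tag}.png');old=cv2.imread(f'pics/{cam}0.png')
    P=(Rt@[5,0,50]+tt);u=proj(d,P)[0];o,w=dot(now,u);o,w=dot(now,o,6)
    print(cam,'held pred',u.round(2),'obs',o.round(2),'diff',(o-u).round(2),w.round(2))
    J=np.array([(proj(d,P+Rs@e)[0]-u) for e in np.eye(3)]).T;print(' px per mm slot xyz',J.round(3).tolist())
    if cam=='top':
        P=Rs@[5-24,0,50]+ts;u=proj(d,P)[0];o,w=dot(old,u,5);print(' packed1 diff',(o-u).round(2),w.round(2))
    R0,t0=frame(*TILE);u=proj(d,R0@[5,0,50]+t0)[0];o,w=dot(old,u,5);print(' easel diff',(o-u).round(2),w.round(2))
# scene silhouette of lower part
d=read_camera('scene');im=cv2.imread(f'pics/scene_{tag}.png').astype(int)
q=proj(d,box(-5,5,0,70)@Rt.T+tt);x0,y0=(q.min(0)-8).astype(int);x1,y1=(q.max(0)+8).astype(int)
uc=proj(d,Rs@[0,0,104]+ts)[0]
y1=min(y1,int(q[:,1].max()+4));a=im[y0:y1,x0:x1];m=((a[...,0]>a[...,2]-12)&(a.sum(2)>120)).astype(np.uint8)
n,l,s,_=cv2.connectedComponentsWithStats(m);m=(l==1+np.argmax(s[1:,4])).astype(np.uint8);m=cv2.morphologyEx(m,cv2.MORPH_CLOSE,np.ones((7,7)))
top=int(q[:,1].mean())-y0
def cost(p):
    R=Rt@Ro.from_euler('x',p[2]).as_matrix();h=hullmask(proj(d,box(-5,5,0,100)@R.T+tt+Rt@[0,p[0],p[1]]),m.shape,np.array([x0,y0]));return np.abs(h-m)[6:].sum()
b=minimize(cost,[0,0,0],method='Nelder-Mead',options=dict(initial_simplex=[[0,0,0],[4,0,0],[0,4,0],[0,0,.05]]));print('scene silh dy dz roll',b.x,b.fun,cost([0,0,0]),m.sum())
E
python3 dots.py a
```

```text
top held pred [407.12 217.83] obs [406.92 217.41] diff [-0.2  -0.42] 1.91
 px per mm slot xyz [[-0.115, -0.442, 0.247], [-0.439, 0.183, 0.136]]
 packed1 diff [ 0.35 -0.09] 1.14
 easel diff [ 0.38 -0.64] 0.29
scene held pred [180.16 101.26] obs [180.29 101.79] diff [0.13 0.53] 4.28
 px per mm slot xyz [[-0.155, 0.373, 0.014], [0.08, 0.064, -0.393]]
 easel diff [0.54 0.32] 3.58
scene silh dy dz roll [0.42683021 1.4644716  0.02133217] 72.41960784313724 88.94901960784313 1476
```

```bash
python3 -m pendant '[[[-0.7,-1.3,5,0,0,0],[0,0,8,0,0,0],[0,0,8,0,0,0],[0,0,4,0,0,0],[0,0,0,0,0,0],[0,0,0,0,0,0]]]'
python3 look.py 88 b | tail -1; python3 dots.py b
```

```text
time: 11.55
position: [509.6, -207.1, 187.4]
tcp_rot: [0.156, 0.582, 0.771, 0.207]
force: [-0.1, 0.3, -1.5]
finger_gap: 9.8
gripper_force: 40.0
tool in slot frame [ -1.35  -1.58 167.5 ]
top held pred [401.48 215.  ] obs [401.52 214.49] diff [ 0.03 -0.51] 1.49
 px per mm slot xyz [[-0.114, -0.43, 0.235], [-0.428, 0.178, 0.13]]
 packed1 diff [ 0.35 -0.09] 1.14
 easel diff [ 0.38 -0.64] 0.29
scene held pred [179.82 110.91] obs [179.91 111.36] diff [0.09 0.45] 4.03
 px per mm slot xyz [[-0.154, 0.369, 0.013], [0.087, 0.065, -0.385]]
 easel diff [0.54 0.32] 3.58
scene silh dy dz roll [  8.06040746 -16.22314942   0.12055644] 181.45098039215685 386.7019607843137 1793
```

View pics/Lb.png

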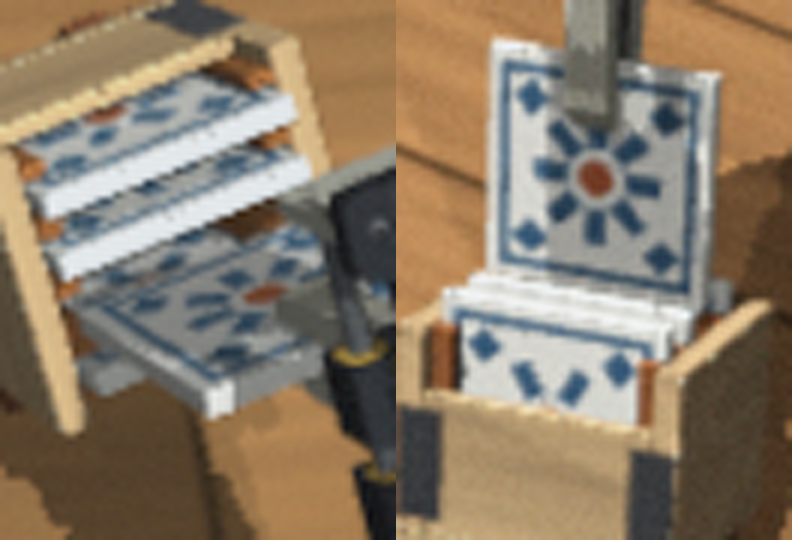

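In the scene view the tile stands just above the groove at (605,290), parallel with its neighbours and behind the first two. The top view shows its left edge in line with theirs. I'll feel the way in slowly.

```bash
python3 -m pendant '[[[0.3,0,1.5,0,0,0],[0,0,1.5,0,0,0],[0,0,1.5,0,0,0],[0,0,1,0,0,0],[0,0,1,0,0,0],[0,0,1,0,0,0]]]'
python3 -m pendant '[[[0,0,1,0,0,0],[0,0,1,0,0,0],[0,0,1,0,0,0],[0,0,0,0,0,0]]]'
cat > f.py <<'E'
from h import *
C,c,s=cur();R,t=frame(*SLOT);print('pos slot',(R.T@(c-t)).round(2),'F slot',(R.T@s['force']).round(2),'M slot',(R.T@s['moment']).round(2),s['finger_gap'])
E
python3 f.py
```

```text
time: 12.4
position: [513.1, -205.9, 180.8]
tcp_rot: [0.156, 0.582, 0.771, 0.207]
force: [-2.1, 0.8, -0.1]
finger_gap: 9.9
gripper_force: 40.0
time: 12.8
position: [514.7, -205.0, 178.7]
tcp_rot: [0.156, 0.582, 0.771, 0.207]
force: [-2.3, 4.7, 0.6]
finger_gap: 9.6
gripper_force: 40.0
pos slot [ -0.93  -0.91 157.25] F slot [-0.52  5.13  1.05] M slot [1.11 0.04 0.05] 9.555415010396173
```

```bash
python3 -m pendant '[[[0.8,0,0,0,0,0],[0,0,0,0,0,0]]]' >/dev/null; python3 f.py; python3 -m pendant '[[[0,0,1.5,0,0,0],[0,0,1.5,0,0,0],[0,0,1.5,0,0,0],[0,0,0,0,0,0]]]' >/dev/null; python3 f.py
```

```text
pos slot [ -1.32  -0.48 157.04] F slot [ 0.18  1.52 -1.41] M slot [ 0.42 -0.08  0.04] 9.77943797149924
pos slot [ -1.41  -0.48 152.31] F slot [ 1.16  2.29 -3.17] M slot [ 0.47 -0.31  0.03] 9.873725494424518
```

```bash
python3 -m pendant '[[[0.4,0.2,2,0,0,0],[0,0,2,0,0,0],[0,0,2,0,0,0],[0,0,2,0,0,0],[0,0,2,0,0,0]]]' >/dev/null; python3 f.py; python3 -m pendant '[[[0,0,2,0,0,0],[0,0,2,0,0,0],[0,0,2,0,0,0],[0,0,2,0,0,0],[0,0,0,0,0,0]]]' >/dev/null; python3 f.py
```

```text
pos slot [ -1.26  -0.21 142.35] F slot [ 0.61  0.2  -0.85] M slot [-0.03  0.11  0.03] 9.85450339643459
pos slot [-1.2700e+00 -1.0000e-01  1.3424e+02] F slot [ 0.56 -0.91 -2.67] M slot [-0.1   0.01  0.04] 9.938453814719901
```

```bash
python3 -m pendant '[[[0,0,2,0,0,0],[0,0,2,0,0,0],[0,0,2,0,0,0],[0,0,2,0,0,0],[0,0,2,0,0,0],[0,0,2,0,0,0]]]' >/dev/null; python3 f.py; python3 -m pendant '[[[0,0,2,0,0,0],[0,0,2,0,0,0],[0,0,2,0,0,0],[0,0,2,0,0,0],[0,0,2,0,0,0],[0,0,2,0,0,0]]]' >/dev/null; python3 f.py
```

```text
pos slot [-1.1500e+00  1.2000e-01  1.2245e+02] F slot [-1.84  5.09  2.63] M slot [0.99 0.34 0.02] 10.021490564627106
pos slot [-8.0000e-02 -4.3000e-01  1.1196e+02] F slot [-0.95  0.41  0.92] M slot [0.71 0.9  0.  ] 9.55347597471471
```

```bash
python3 -m pendant '[[[0,0,0,0,0,0],[0,0,0,0,0,0]]]' >/dev/null; python3 f.py; python3 -m pendant '[[[0,0,1,0,0,0],[0,0,1,0,0,0],[0,0,1,0,0,0],[0,0,1,0,0,0],[0,0,0,0,0,0]]]' >/dev/null; python3 f.py
```

```text
pos slot [ -0.6   -0.41 110.88] F slot [ 2.25 -0.66  2.56] M slot [ 0.36 -0.53  0.07] 9.551485098600072
pos slot [ -0.6   -0.54 107.25] F slot [ 0.3   2.72 10.16] M slot [0.4  0.06 0.07] 9.4535543380706
```

```bash
python3 -m pendant '[[[0,0,0,0,0,0],[0,0,0,0,0,0],[0,0,0,0,0,0],[0,0,0,0,0,0]]]' 0.65 >/dev/null; python3 f.py; python3 -m pendant '[[[0,0,-10,0,0,0],[0,0,-20,0,0,0],[0,0,-30,0,0,0],[0,0,-20,0,0,0],[0,0,0,0,0,0],[0,0,0,0,0,0]]]' >/dev/null; python3 f.py;python3 look.py 110 c
python3 - <<'E'
from h import *
for r in(np.pi/2,-np.pi/2): rel(*tool(SLOT,[0,0,160],r))
E
```

```text
pos slot [ -1.36  -0.14 106.38] F slot [-0.82 -0.11 -0.12] M slot [-0.05  0.13  0.08] 32.109738932698356
pos slot [ -1.25  -0.27 186.69] F slot [-0.29  0.38 -0.74] M slot [-0.07  0.1   0.05] 32.54588905446946
t 17.3 shift before-turn [0.27 1.25 3.69] after-turn [0.27 1.25 3.69] turn [ 0.0007  0.0017 -0.0009] deg 0.1 F [ 0.   0.4 -0.8] gap 32.54588905446946 p [ 500.1 -208.5  204. ] target [ 502.8 -207.4  201.5] q [-0.67 -0.42  2.    0.44  1.26 -1.02]
tool in slot frame [ -1.25  -0.27 186.69]
t 17.4 shift before-turn [-0.17  1.77 25.58] after-turn [ 1.76  0.17 25.58] turn [-5.0000e-04  3.0000e-04  1.5697e+00] deg 89.9 F [-0.1 -0.5 -0.7] gap 32.59321198836671 p [ 500.1 -208.   202.8] target [ 513.9 -204.3  181.6] q [-0.67 -0.42  2.01  0.44  1.26 -1.02]
t 17.4 shift before-turn [-0.17  1.77 25.58] after-turn [-1.76 -0.17 25.58] turn [-3.0000e-04 -5.0000e-04 -1.5719e+00] deg 90.1 F [-0.1 -0.5 -0.7] gap 32.59321198836671 p [ 500.1 -208.   202.8] target [ 513.9 -204.3  181.6] q [-0.67 -0.42  2.01  0.44  1.26 -1.02]
```

View pics/Lc.png

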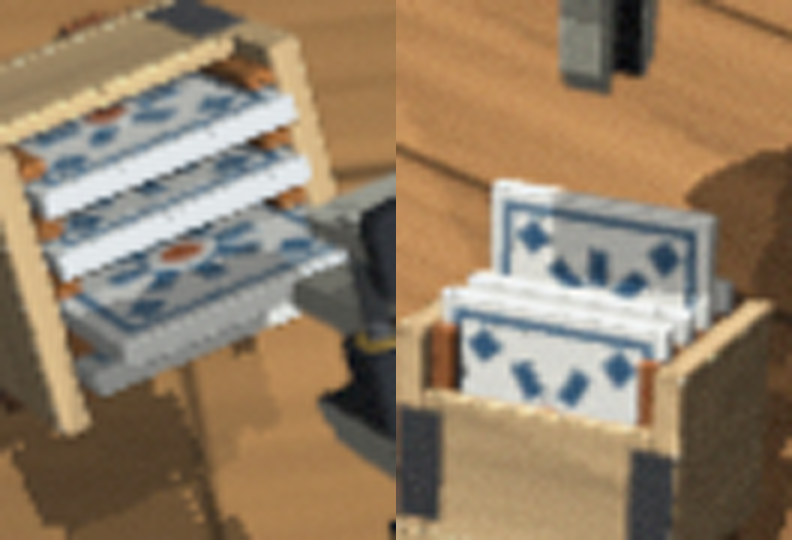

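The tile holds in the springs, with its top about 34 mm above the neighbours. I'll turn the tool 90° and press with the two fingertips spread along the top edge.

```bash
python3 -m pendant '[[[0,0,0,0,0,0.1427],[0,0,0,0,0,0.1427],[0,0,0,0,0,0.1427],[0,0,0,0,0,0.1427],[0,0,0,0,0,0.1427],[0,0,0,0,0,0.1427],[0,0,0,0,0,0.1427],[0,0,0,0,0,0.1427],[0,0,0,0,0,0.1427],[0,0,0,0,0,0.1427],[0,0,0,0,0,0.1427],[0,0,0,0,0,0]]]' 0.46 ; python3 -m pendant '[[[0,0,15,0,0,0],[0,0,15,0,0,0],[0,0,10,0,0,0],[0,0,0,0,0,0],[0,0,0,0,0,0]]]' >/dev/null; python3 f.py
python3 - <<'E'
from h import *
rel(*tool(SLOT,[-1,-0.2,140],np.pi/2))
E
```

```text
time: 18.6
position: [500.2, -207.9, 202.8]
tcp_rot: [-0.036, 0.957, 0.133, 0.256]
force: [0.3, -0.7, -0.3]
finger_gap: 50.2
gripper_force: 0.0
pos slot [-1.2800e+00  6.0000e-02  1.4615e+02] F slot [ 0.25  0.7  -0.05] M slot [ 0.03  0.2  -0.  ] 50.56794997763365
t 19.1 shift before-turn [0.28 0.26 6.15] after-turn [0.28 0.26 6.15] turn [0.0001 0.0002 0.0012] deg 0.1 F [0.  0.7 0.1] gap 50.56794997763365 p [ 519.4 -202.6  168.9] target [ 522.7 -201.9  163.7] q [-0.64 -0.37  2.03  0.44  1.18  0.55]
```

```bash
python3 -m pendant '[[[0,0,3,0,0,0],[0,0,3,0,0,0],[0,0,2,0,0,0],[0,0,2,0,0,0],[0,0,2,0,0,0],[0,0,0,0,0,0]]]' >/dev/null; python3 f.py; python3 -m pendant '[[[0,0,2,0,0,0],[0,0,2,0,0,0],[0,0,2,0,0,0],[0,0,2,0,0,0],[0,0,2,0,0,0],[0,0,0,0,0,0]]]' >/dev/null; python3 f.py
```

```text
pos slot [-9.7000e-01 -6.0000e-02  1.3471e+02] F slot [-0.26  2.6   3.97] M slot [0.48 0.37 0.01] 50.51886745763042
pos slot [ -0.48  -0.29 125.16] F slot [0.03 2.31 7.44] M slot [ 0.58  0.04 -0.11] 50.08300797791596
```

Contact is made and the tile is sliding at about 8 N, as expected for the springs.

```bash
python3 -m pendant '[[[0,0,2,0,0,0],[0,0,2,0,0,0],[0,0,2,0,0,0],[0,0,2,0,0,0],[0,0,2,0,0,0],[0,0,0,0,0,0]]]' >/dev/null; python3 f.py; python3 -m pendant '[[[0,0,2,0,0,0],[0,0,2,0,0,0],[0,0,1.5,0,0,0],[0,0,1.5,0,0,0],[0,0,1,0,0,0],[0,0,0,0,0,0]]]' >/dev/null; python3 f.py
```

```text
pos slot [ -0.32  -0.32 115.21] F slot [2.17 2.18 7.46] M slot [ 0.61 -0.2  -0.09] 50.44323578100097
pos slot [ -0.24  -0.37 107.4 ] F slot [1.34 4.06 9.56] M slot [ 0.73  0.01 -0.01] 50.10224255529902
```

```bash
python3 -m pendant '[[[0,0,1,0,0,0],[0,0,1,0,0,0],[0,0,1,0,0,0],[0,0,1,0,0,0],[0,0,0,0,0,0]]]' >/dev/null; python3 f.py; python3 -m pendant '[[[0,0,0.7,0,0,0],[0,0,0.7,0,0,0],[0,0,0.7,0,0,0],[0,0,0,0,0,0]]]' >/dev/null; python3 f.py
```

```text
pos slot [ -0.23  -0.38 103.43] F slot [ 1.06  2.9  10.47] M slot [ 0.74  0.03 -0.07] 50.32615088631087
pos slot [ -0.23  -0.37 101.36] F slot [ 1.21  3.14 12.1 ] M slot [ 0.84  0.08 -0.06] 50.33082044142644
```

```bash
for i in 1 2; do python3 -m pendant '[[[0,0,0.5,0,0,0],[0,0,0.5,0,0,0],[0,0,0,0,0,0]]]' >/dev/null; python3 f.py; done
```

```text
pos slot [ -0.2   -0.42 100.47] F slot [ 1.14  4.   13.67] M slot [ 0.85  0.27 -0.04] 49.88937059643261
pos slot [  0.14  -0.5  100.35] F slot [-4.05  8.13 30.09] M slot [ 1.69  1.01 -0.08] 49.997525785676835
```

```bash
python3 -m pendant '[[[0,0,0.2,0,0,0],[0,0,0,0,0,0],[0,0,0,0,0,0]]]' >/dev/null; python3 f.py; python3 -m pendant '[[[0,0,-3,0,0,0],[0,0,-10,0,0,0],[0,0,-30,0,0,0],[0,0,-40,0,0,0],[0,0,-40,0,0,0],[0,0,-40,0,0,0],[0,0,0,0,0,0],[0,0,0,0,0,0]]]' >/dev/null;python3 f.py; python3 look.py 110 d >/dev/null
```

```text
pos slot [  0.21  -0.49 100.31] F slot [-5.07  8.31 31.99] M slot [ 1.92  1.17 -0.13] 49.86162515177593
pos slot [ -1.16  -0.38 262.01] F slot [-0.29  0.31 -0.86] M slot [-0.06  0.23  0.04] 50.18759749315079
```

View pics/Ld.png

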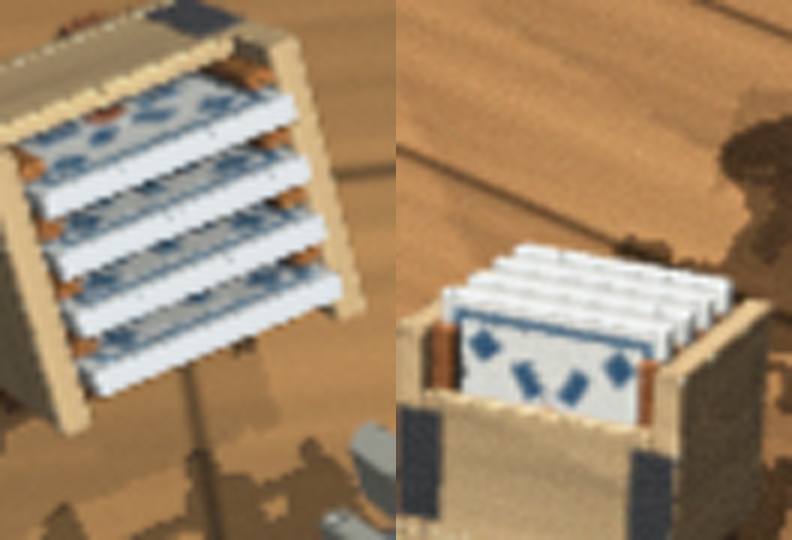

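The top view shows all four tiles level and parallel, with the new one at about (200,275). The robot is clear of everything.

```bash
python3 -c "
from rig import *
print(state()['time'],sign_off())"
```

```text
the job is handed in; nothing more can be done
24.2 None
```

The painted tile is in the empty groove, painted face up and level with its neighbours; I pressed it to about 32 N, where it stopped dead on the cork, and handed the job in at 24.2 s with the robot clear.

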